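Seat the square module in its test nest and hold it against the stop with a spacer

TASK

Lay the square module, can upwards, in the nest whose recess matches its outline. Then take the spacer from its stand, slide its white blade down into the gap between the module and the notched bar, at the notch where the gap is wide enough, and push it sideways against the module so that the module sits flush against the nest's stop wall. Finish while holding: keep the spacer gripped and pressing on the module, with the robot touching only the spacer, and leave the round module, screwdriver and bottle alone.

Things in the scene. Friction and masses are not known exactly. Their poses are not given: they have to be found in the camera images.
- module: Square RF module, the part to be loaded: aluminium plate 60 x 60 x 8 mm with a square steel can 28 x 28 x 20 mm standing on its middle (total height 28 mm), about 0.18 kg, loose on the bench. Origin: centre of its underside; z up; x and y along the plate's and can's sides. Grip it by the can.
- spacer: Loose spacer upright in its stand: white blade 12 mm thick (x), 24 mm wide (y), from 0 to 22 mm height; black handle above, 20 (x) by 24 (y) mm, from 22 to 75 mm; 0.05 kg. Origin: centre of the blade's underside, 6 mm above the bench while in the stand; z up. Gripped across x with the TCP 55 mm above the origin, the fingertips pass over the module's can.
- stand: Fixed grey block 56 x 56 x 22 mm with a slot 15 (x) by 27 (y) mm, 16 mm deep, in which the spacer stands. Origin: centre of the underside; x and y as the spacer's.
- nest: Square nest, fixed: dark base 130 x 130 x 8 mm; walls stand 10 mm above the base. At +x the solid stop wall (inner face x = +40 mm, 95 mm long); at +y and -y guide walls, inner faces y = +-32.5 mm (2.5 mm clear of the module each side); at -x the notched bar (bar). Origin: centre of underside; z up. Yaw varies by 20 degrees; stands left or right of the round nest.
- nest_seat (a point): Point on the floor of the square nest (8 mm above the bench) where the centre of the module's underside lies when the module is flush against the stop wall; axes as nest (x towards the stop wall, which begins 30 mm from here).
- bar: Fixed aluminium bar on the nest's floor along its -x side, 92 mm long (y), 10 mm high; axes parallel to the nest's. Origin: centre of the notch's mouth (in line with the tooth faces), at floor height. Notch: 32 mm wide (y), 15 mm deep (to -x). Module flush: gap 7 mm at the teeth (too narrow), 22 mm at the notch. The notch lies up to 14 mm either side of the nest's middle.
- round_nest: The other nest, not used: dark plate 120 x 120 x 18 mm, fixed, with a round recess of 65 mm diameter, 10 mm deep. Origin: centre of the underside.
- puck: Round module, to be left alone: aluminium disc 60 mm in diameter, 8 mm thick, with a round steel can of 30 mm diameter on it, 28 mm high overall. Loose. Origin: centre of its underside. It and the square module change sides from start to start.
- driver: Screwdriver lying on the bench, 160 mm long, to be left alone. Origin: near its middle, underside.
- bottle: Small white bottle, 48 mm in diameter and 110 mm high, to be left alone. Origin: centre of its underside.
There are look-alikes about, which are no part of the job. Leave any yellow look-alike of the spacer alone.

How it is judged:
On the way, in this order (a step that is already met when the one before it is completed fails the run):
1. the square module lies flat in the square nest's recess, let go (z of module in the frame of nest_seat between -0.002 and 0.002 m and y of module in the frame of nest_seat between -0.004 and 0.004 m and angle between module's own z axis and vertical below 0.05 rad and x of module in the frame of nest_seat between -0.01 and 0.0015 m and (angle between the x axis of module and the x axis of nest_seat, either way round below 0.12 rad or angle between the x axis of module and the y axis of nest_seat, either way round below 0.12 rad) and contact force between the fingers and module below 0.3 N), for 0.2 s.
2. the spacer's blade is down in the notch beside the module (z of spacer in the frame of bar between -0.002 and 0.005 m and y of spacer in the frame of bar between -0.006 and 0.006 m and x of spacer in the frame of bar between -0.012 and 0.004 m and angle between spacer's own z axis and vertical below 0.15 rad and z of module in the frame of nest_seat between -0.002 and 0.002 m and y of module in the frame of nest_seat between -0.004 and 0.004 m and angle between module's own z axis and vertical below 0.05 rad), for 0.2 s.
At the end, for the whole second after the job is handed in: Square module flat in its nest, flush with the stop wall (1.5 mm, 2 degrees); spacer upright (8 degrees) in the notch, under 5 mm above the floor, gripped, pressing the module with over 2.5 N, not jammed on the bar (under 2 N); robot not touching the module; at rest (all of step 2 and x of module in the frame of nest_seat between -0.0015 and 0.0015 m and (angle between the x axis of module and the x axis of nest_seat, either way round below 0.035 rad or angle between the x axis of module and the y axis of nest_seat, either way round below 0.035 rad) and contact force between spacer and module above 2.5 N and contact force between the fingers and spacer above 2 N and contact force between each of the arm, the fingers and module below 0.3 N and contact force between spacer and bar below 2 N and linear speed of each of module, spacer below 0.01 m/s); the arm keeps its last pose, push and grip.
It fails at once if a bystander is disturbed (moved more than 20 mm) (distance of any of puck, driver, bottle from where it was at the start of the episode above 0.02 m).
It also fails if it takes over 56 s, if anything falls off the work surface, if the arm or the gripper's body presses on something with over 40 N, if the wrist force passes 120 N, or if a joint passes its speed limit or range.

ROBOT

A 6-joint arm with a two-finger parallel gripper is mounted at the origin on the work surface. World frame = base frame: x ahead of the robot, y to its left, z up, the work surface at z = 0. Lengths are in m, angles in rad, forces in N, time in s.
With the tool pointing down it reaches from about 0.275 to 0.85 m from the base axis. Payload 19 kg.
Tool frame: the origin (TCP) lies between the finger pads, 19 mm behind the fingertips; this is the grasp point; z points along the fingers, y is the line along which they close (so a half turn about z gives the same grasp; the last joint's range is limited). The gripper opens to 85 mm and grips with 20 to 120 N. Pads are 22 mm wide; open, the fingers measure 114 mm over their backs; the gripper's body (76 mm by 85 mm) begins 54 mm behind the grasp point. The pads swing forward as they close: fully open they stand 13 mm farther back than shut.
Start: joints at [1.057, 0.15, 1.437, -0, 1.554, -0.134], TCP at [0.213, 0.534, 0.25] pointing down, gripper open.
Joint ranges: [-2.8, 2.8], [-0.68, 2.1], [0.12, 2.68], [-1.39, 4.53], [0.16, 2.79], [-2.81, 2.81]. Speed limits (rad/s): [1.89, 1.89, 2.22, 3.01, 3.01, 3.01].

INTERFACE

Orientations are given as a unit quaternion [x, y, z, w].
In Python, from plant import arm gives the robot as it stands.
- The arm moves only by the shell command python3 -m crank 'ROWS'. ROWS is JSON, a list that holds one entry, the list of rows, each a list of 7 numbers: the shift along the tool's x, y, z in m, then the turn, a rotation vector about the tool's x, y, z in degrees, then the opening, from 0 (shut) to 1 (fully open). A call has 1 to 20 rows; each row shifts and turns the commanded pose from where the row before left it, along the tool's axes as they then stand; what a row does not reach is not made up. A row lasts 1/10 s, in which the tool goes at most 50 mm and 8.59 degrees, less where a joint would pass 70% of its speed; a pose out of reach is approached as far as the arm can. A call with a gripper value outside its range is refused whole. The fingers move at their own pace and stop on an object; the grip force is fixed at half the most. Time passes only in rows, so rows that do not move let the fingers close. It gives the time, the measured TCP pose, the force, the opening and the grip force at its end, in the units of the state.
- arm.observe(): the state, without advancing time (a new reading comes with each control period).
- arm.capture(name): name is "side" or "top"; returns the picture (420x560x3 uint8, red, green, blue); there is no depth.
- arm.camera_model(name): a dict with "camera_matrix" (3x3 intrinsics, pixels), "D" ([k1, k2, p1, p2, k3] as OpenCV has them; the pictures are not rectified), "R" (3x3) and "t" (3): a world point X has camera coordinates R X + t. Camera axes: x right, y down, z forward; pixel columns grow to the right and rows downward; lengths in m; the calibration is good to about 2 mm. A picture is of the moment at which its call begins. camera_model takes no time and is no camera call.
- arm.close_job(): hands the job in; it is judged then, once.
Trained networks look in the newest picture that a camera, given by its name, has taken for a name from the list of things; names that differ only in an ending like _2 or _b are one class to them, and where a whole thing is asked for, a point or a joint stands for the part that bears it (a point fixed in the world has none). Each returns a list of dicts, best first, with "confidence" (0 to 1); they miss things now and then, are a little off and sometimes report something else, mostly with a low value. They report only what shows in the picture. A call takes as long as a camera call. They do not tell look-alikes from the thing itself.
- arm.find_in(camera, label): "box" ([left, top, right, bottom] in pixels, round what is visible of it).
- arm.trace(camera, label): "mask" (420x560 bool, what is visible of it) and "box" ([left, top, right, bottom] in pixels, round what is visible of it).
The state is a dict: "clock": time; "joints": joint angles; "qvel": joint speeds; "tau": joint torques, N m; "eef_pos": TCP position; "eef_rot": TCP orientation; "force": force on the tool from outside, world axes, zero at the start; "torque": the same for the moment, N m; "width": finger opening in m; "grip_force": force on a finger pad.
Only numpy, scipy, OpenCV 4.12 (cv2) and the standard library are available. Lean on these libraries where they do the work, as an engineer would, in place of code of your own. Each camera call takes 0.05 s, during which the arm holds its last target. There are 200 camera calls.

## Working session

There is one attempt and no reset: what is moved stays moved. The work goes in short steps, Python scripts to look and compute and a shell command to move; the robot and the scene stay as the last step left them, time stands still between calls to the robot, and variables do not carry over. Pictures are saved under pics/ and viewed, at most 10 in all, crops included, and the job is handed in when it is done.

```bash
ls; mkdir -p pics
python3 - <<'E'
from plant import arm
import cv2,numpy as np
for c in("top","side"):
    im=arm.capture(c); cv2.imwrite(f"pics/{c}0.png",im[:,:,::-1])
    m=arm.camera_model(c); R=np.array(m["R"]);print(c,(-R.T@np.array(m["t"])).round(3),np.round(R,2).tolist(),np.round(m["camera_matrix"],1).tolist(),m["D"])
    for l in("module","spacer","stand","nest","bar","round_nest","puck","driver","bottle"):
        print(l,[(np.round(d["box"]).tolist(),round(d["confidence"],2)) for d in arm.find_in(c,l)][:3])
print(arm.observe())
E
```

```text
pics
top [ 0.321 -0.005  1.279] [[0.01, -1.0, 0.0], [-0.98, -0.01, -0.18], [0.18, -0.0, -0.98]] [[436.4, 0.0, 284.0], [0.0, 436.4, 204.7], [0.0, 0.0, 1.0]] [-0.0869516  0.         0.         0.         0.       ]
module [([163.0, 239.0, 188.0, 265.0], 0.97), ([223.0, 155.0, 266.0, 195.0], 0.61)]
spacer [([220.0, 234.0, 237.0, 243.0], 0.57)]
stand [([248.0, 231.0, 271.0, 252.0], 0.84)]
nest [([224.0, 157.0, 266.0, 195.0], 0.73), ([351.0, 235.0, 373.0, 255.0], 0.4)]
bar [([234.0, 182.0, 263.0, 194.0], 0.66)]
round_nest [([294.0, 167.0, 341.0, 213.0], 0.84)]
puck [([348.0, 234.0, 372.0, 255.0], 0.73)]
driver [([404.0, 159.0, 412.0, 205.0], 0.67), ([144.0, 145.0, 165.0, 168.0], 0.41), ([222.0, 152.0, 269.0, 196.0], 0.34)]
bottle [([140.0, 149.0, 163.0, 169.0], 0.89)]
side [0.513 0.951 0.617] [[-1.0, -0.02, -0.02], [0.0, 0.53, -0.85], [0.03, -0.85, -0.53]] [[432.4, 0.0, 277.6], [0.0, 432.4, 214.7], [0.0, 0.0, 1.0]] [0.04096391 0.         0.         0.         0.        ]
module [([308.0, 222.0, 337.0, 242.0], 0.69), ([322.0, 288.0, 358.0, 318.0], 0.6)]
spacer [([313.0, 208.0, 328.0, 230.0
[... 425 characters left out ...]
, 344.0], 0.98)]
{'clock': 1.0, 'joints': array([ 1.05697921e+00,  1.50502557e-01,  1.43740399e+00, -3.29387994e-06,
        1.55385797e+00, -1.33994830e-01]), 'qvel': array([-0.00051979,  0.00116746,  0.00160868, -0.00156209, -0.00141717,
        0.00095381]), 'tau': array([-1.50786957e-03, -7.12810206e+01, -5.71065831e+01, -3.38740510e-04,
        1.72314511e-03, -4.01451928e-05]), 'eef_pos': array([0.21317755, 0.53397201, 0.24996313]), 'eef_rot': array([ 1.88771610e-01,  9.82021014e-01, -8.19858822e-05, -2.57880902e-05]), 'force': array([0.80753211, 0.24731567, 0.05245903]), 'torque': array([4.08137059e-02, 6.60341747e-02, 4.44355498e-05]), 'grip_force': 0.0, 'width': 0.08550320432671987}
```

Run:
```python
import cv2
a=cv2.imread("pics/top0.png")[135:285,130:420];cv2.imwrite("pics/top0c.png",cv2.resize(a,(783,405),interpolation=cv2.INTER_CUBIC))
a=cv2.imread("pics/side0.png")[140:350,160:400];cv2.imwrite("pics/side0c.png",cv2.resize(a,(680,595),interpolation=cv2.INTER_CUBIC))
```

```text
(no output)
```

View pics/top0c.png

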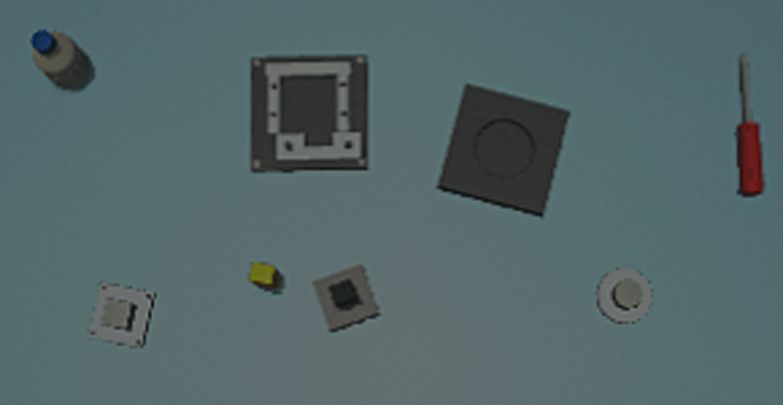

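View pics/side0c.png

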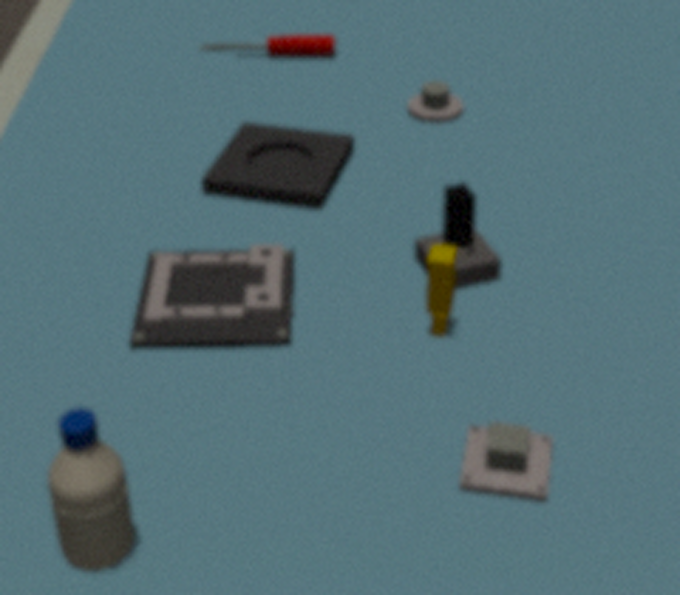

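The pictures show the square module at top pixel (175,251); the look-alike is the round puck at (360,245). The black-handled spacer is in the stand at (258,243), and its yellow look-alike is at (228,238). The square nest is at (245,177) with the stop wall up, i.e. world +x, and the notched bar near the robot. The round nest is at (317,190). Next I fit the outlines for metric poses.

```bash
cat > h.py <<'E'
from plant import arm
import cv2,numpy as np
from scipy.optimize import minimize
from scipy.spatial.transform import Rotation as Ro
def model(c):
    m=arm.camera_model(c);return np.array(m["R"]),np.array(m["t"],float),np.array(m["camera_matrix"]),np.array(m["D"],float)
def proj(c,P):
    R,t,K,D=model(c);return cv2.projectPoints(np.asarray(P,float).reshape(-1,1,3),cv2.Rodrigues(R)[0],t,K,D)[0].reshape(-1,2)
def unproj(c,px,z):
    R,t,K,D=model(c);n=cv2.undistortPoints(np.asarray(px,float).reshape(-1,1,2),K,D).reshape(-1,2)
    d=np.c_[n,np.ones(len(n))]@R;o=-R.T@t;return o+d*((z-o[2])/d[:,2])[:,None]
def world(q,P):
    P=np.asarray(P,float);c,s=np.cos(q[2]),np.sin(q[2]);return np.c_[q[0]+c*P[:,0]-s*P[:,1],q[1]+s*P[:,0]+c*P[:,1],P[:,2]]
def samp(im,c,q,P):
    p=proj(c,world(q,P)).astype(np.float32);return cv2.remap(im,p[:,:1],p[:,1:],cv2.INTER_CUBIC).ravel()
def ring(hx,hy,z,d):
    u=np.linspace(-1,1,41)*.95;a,b=hx+d,hy+d;o=np.ones(41)
    return np.r_[np.c_[a*o,hy*u,z*o],np.c_[-a*o,hy*u,z*o],np.c_[hx*u,b*o,z*o],np.c_[hx*u,-b*o,z*o]]
def fit(im,c,hx,hy,z,q0,sign,yaws):
    im=im.astype(np.float32)
    ds=(.0015,.003,.0045)
    f=lambda q:-sign*sum((samp(im,c,q,ring(hx,hy,z,-d))-samp(im,c,q,ring(hx,hy,z,d))).mean() for d in ds)
    best=None
    for y in yaws:
      for dx in(-.004,.004):
        r=minimize(f,[q0[0]+dx,q0[1],y],method="Nelder-Mead",options=dict(initial_simplex=[[q0[0]+dx,q0[1],y],[q0[0]+dx+.005,q0[1],y],[q0[0]+dx,q0[1]+.005,y],[q0[0]+dx,q0[1],y+.08]],xatol=1e-5,fatol=1e-3))
        if best is None or r.fun<best.fun:best=r
    return best.x,-best.fun
E
cat > m1.py <<'E'
from h import *
im=arm.capture("top");r=im[:,:,0];g=im[:,:,1]
ys=np.linspace(-.7,.7,8)
def go(n,img,h,z,px,s,ys):
    q,f=fit(img,"top",h,h,z,unproj("top",[px],z)[0],s,ys);print(n,(q[:2]*1e3).round(1),np.degrees(q[2]).round(1),round(f,1));return q
go("module",r,.03,.008,(175.3,251.5),1,ys)
go("can",g,.014,.028,(173,251),-1,ys)
go("stand",r,.028,.022,(258.5,245),1,ys)
go("handle",g,.011,.075,(257.5,243),-1,ys)
q=go("nest",g,.065,.008,(244.5,177),-1,np.linspace(-.35,.35,5))
x=np.linspace(-.039,-.030,8)
P=lambda y,z:np.c_[x,y+0*x,z+0*x]
gi=r.astype(np.float32)
for o in np.arange(-.016,.0165,.002):
    sc=sum(samp(gi,"top",q,P(o+s*(.016+d),.018)).mean()-samp(gi,"top",q,P(o+s*(.016-d),.013)).mean() for s in(1,-1) for d in(.002,.004))
    print(round(o*1e3),round(float(sc),1),end="; ")
E
python3 m1.py
```

```text
Traceback (most recent call last):
  File "m1.py", line 6, in <module>
    go("module",r,.03,.008,(175.3,251.5),1,ys)
    ~~^^^^^^^^^^^^^^^^^^^^^^^^^^^^^^^^^^^^^^^^
  File "m1.py", line 5, in go
    q,f=fit(img,"top",h,h,z,unproj("top",[px],z)[0],s,ys);print(n,(q[:2]*1e3).round(1),np.degrees(q[2]).round(1),round(f,1));return q
        ~~~^^^^^^^^^^^^^^^^^^^^^^^^^^^^^^^^^^^^^^^^^^^^^^
  File "h.py", line 26, in fit
    r=minimize(f,[q0[0]+dx,q0[1],y],method="Nelder-Mead",options=dict(initial_simplex=[[q0[0]+dx,q0[1],y],[q0[0]+dx+.005,q0[1],y],[q0[0]+dx,q0[1]+.005,y],[q0[0]+dx,q0[1],y+.08]],xatol=1e-5,fatol=1e-3))
  File "h.py", line 22, in <lambda>
    f=lambda q:-sign*sum((samp(im,c,q,ring(hx,hy,z,-d))-samp(im,c,q,ring(hx,hy,z,d))).mean() for d in ds)
                     ~~~^^^^^^^^^^^^^^^^^^^^^^^^^^^^^^^^^^^^^^^^^^^^^^^^^^^^^^^^^^^^^^^^^^^^^^^^^^^^^^^^^
  File "h.py", line 22, in <genexpr>
    f=lambda q:-sign*sum((samp(im,c,q,ring(hx,hy,z,-d))-samp(im,c,q,ring(hx,hy,z,d))).mean() for d in ds)
                          ~~~~^^^^^^^^^^^^^^^^^^^^^^^^^
  File "h.py", line 15, in samp
    p=proj(c,world(q,P)).astype(np.float32);return cv2.remap(im,p[:,:1],p[:,1:],cv2.INTER_CUBIC).ravel()
      ~~~~^^^^^^^^^^^^^^
  File "h.py", line 8, in proj
    R,t,K,D=model(c);return cv2.projectPoints(np.asarray(P,float).reshape(-1,1,3),cv2.Rodrigues(R)[0],t,K,D)[0].reshape(-1,2)
            ~~~~~^^^
  File "h.py", line 6, in model
    m=arm.camera_model(c);return np.array(m["R"]),np.array(m["t"],float),np.array(m["camera_matrix"]),np.array(m["D"],float)
ValueError: time passes only in moves, steps and waits
```

```bash
sed -i 's/^def model/import functools\n@functools.cache\ndef model/' h.py; python3 m1.py
```

```text
module [418.  310.9] -9.7 63.7
can [414.8 304.2] -11.0 103.1
stand [438.1  72.3] 21.2 19.1
handle [436.4  64.8] 22.0 97.7
nest [643.6 111.1] 1.4 178.2
-16 -10.0; -14 100.4; -12 227.4; -10 246.5; -8 133.9; -6 17.2; -4 -22.6; -2 -25.5; 0 -43.9; 2 -66.7; 4 -55.9; 6 -4.4; 8 51.8; 10 77.7; 12 65.4; 14 32.7; 16 -39.1;
```

```bash
cat > ov.py <<'E'
from h import *
def box(hx,hy,z):return np.array([[hx,hy,z],[-hx,hy,z],[-hx,-hy,z],[hx,-hy,z]])
def draw(big,c,q,P,off,s,col):
    p=(proj(c,world(q,P))-off+.5)*s-.5;cv2.polylines(big,[(p*16).round().astype(np.int32)],True,col,1,cv2.LINE_AA,4)
E
python3 - <<'E'
from ov import *
a=cv2.imread("pics/top0.png")
off=np.array([155,145]);s=6
big=cv2.resize(a[145:265,155:280],None,fx=s,fy=s,interpolation=cv2.INTER_CUBIC)[:720]
M=[.418,.3109,np.radians(-9.7)];S=[.4381,.0723,np.radians(21.2)];N=[.6436,.1111,np.radians(1.4)]
d=lambda q,P,col:draw(big,"top",q,P,off,s,col)
d(M,box(.03,.03,.008),(0,0,255));d(M,box(.014,.014,.028),(0,255,255))
d(S,box(.028,.028,.022),(0,0,255));d(S,box(.010,.012,.081),(0,255,255));d(S,box(.010,.012,.028),(255,255,0))
d(N,box(.065,.065,.008),(0,0,255));d(N,box(.03,.0325,.018)+[.01,0,0],(0,255,0))
d(N,box(.0075,.016,.018)+[-.0345,-.0108,0],(0,255,255))
cv2.imwrite("pics/ov0.png",cv2.resize(big,(625,600),interpolation=cv2.INTER_AREA))
E
```

```text
(no output)
```

View pics/ov0.png

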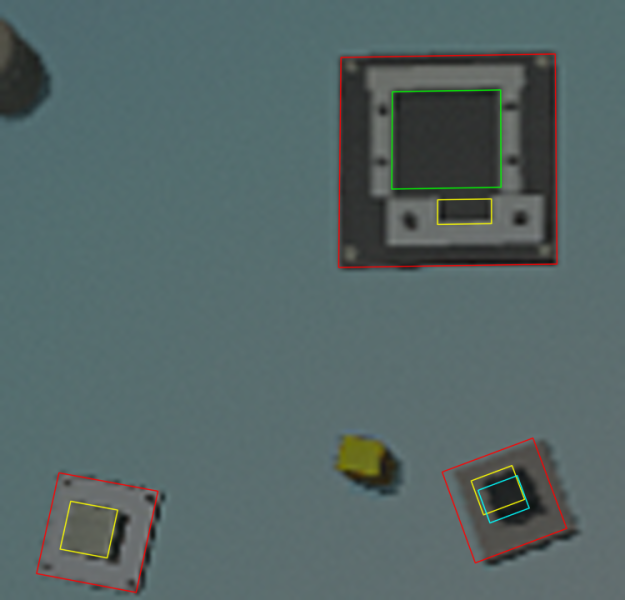

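The overlay matches the module and nest closely: module plate centred at crop (97,532), nest at (448,160), notch at (464,211). The stand outline is about 3 mm too far left. I move above the module.

```bash
cat > go.py <<'E'
# usage: go.py x y z heading(deg of tool y) -> turn about tool z, then shift in turned tool axes
import sys;from h import *
x,y,z,hd=map(float,sys.argv[1:5]);s=arm.observe();R=Ro.from_quat(s["eef_rot"]).as_matrix()
cur=np.degrees(np.arctan2(R[1,1],R[0,1]));t=(hd-cur+180)%360-180
h=np.radians(hd);A=np.array([[-np.sin(h),np.cos(h),0],[np.cos(h),np.sin(h),0],[0,0,-1]])
print("pos",s["eef_pos"].round(4),"head",cur.round(2),"tilt",np.degrees(np.arccos(-R[2,2])).round(2),"F",s["force"].round(1),"w",round(s["width"],4),"gf",round(s["grip_force"],1),"j",s["joints"].round(2),"t",s["clock"])
print("turn tool z %.1f"%-t,"shift mm",(A@(np.array([x,y,z])-s["eef_pos"])*1e3).round(1))
E
python3 -m crank '[[[0,0,0,0,0,-6,0.8],[0,0,0,0,0,-6,0.8],[-0.024,-0.0185,0.012,0,0,0,0.8],[-0.024,-0.0185,0.012,0,0,0,0.8],[-0.024,-0.0185,0.012,0,0,0,0.8],[-0.024,-0.0185,0.012,0,0,0,0.8],[-0.024,-0.0185,0.012,0,0,0,0.8],[-0.024,-0.0185,0.012,0,0,0,0.8],[-0.024,-0.0185,0.012,0,0,0,0.8],[-0.024,-0.0185,0.012,0,0,0,0.8],[-0.024,-0.0185,0.012,0,0,0,0.8],[-0.024,-0.0185,0.012,0,0,0,0.8],[0,0,0,0,0,0,0.8]]]'; python3 go.py .418 .311 .031 80.3
```

```text
clock: 2.4
eef_pos: [0.4196, 0.3085, 0.1285]
eef_rot: [0.086, 0.996, -0.001, -0.001]
force: [0.2, -0.6, 0.6]
width: 0.0684
grip_force: 0.0
pos [0.4196 0.3085 0.1285] head 80.09 tilt 0.13 F [ 0.2 -0.6  0.6] w 0.0684 gf 0.0 j [ 0.49  0.11  1.73 -0.    1.3  -0.91] t 2.4
turn tool z -0.2 shift mm [ 2.   2.2 97.5]
```

```bash
python3 -m crank '[[[0.001,0.001,0.03,0,0,0,0.8],[0.001,0.001,0.03,0,0,0,0.8],[0,0,0.02,0,0,0,0.8],[0,0,0.0165,0,0,0,0.8],[0,0,0,0,0,0,0.8],[0,0,0,0,0,0,0.3],[0,0,0,0,0,0,0.1],[0,0,0,0,0,0,0.1],[0,0,0,0,0,0,0.1],[0,0,0,0,0,0,0.1],[0,0,0,0,0,0,0.1],[0,0,0,0,0,0,0.1]]]'; python3 go.py .654 .111 .1 91.4
```

```text
clock: 3.6
eef_pos: [0.4172, 0.3136, 0.0349]
eef_rot: [0.085, 0.996, 0.0, 0.001]
force: [-2.7, -0.8, 10.0]
width: 0.0264
grip_force: 59.9
pos [0.4172 0.3136 0.0349] head 80.24 tilt 0.1 F [-2.7 -0.8 10. ] w 0.0264 gf 59.9 j [ 0.5   0.22  1.82 -0.    1.1  -0.9 ] t 3.6
turn tool z -11.2 shift mm [-231.8 -208.3  -65.1]
```

```bash
python3 -m crank '[[[0,0,-0.01,0,0,0,0.1],[0,0,-0.03,0,0,0,0.1],[0,0,-0.03,0,0,0,0.1],[0,0,0,0,0,0,0.1],[0,0,0,0,0,0,0.1]]]'; python3 go.py .654 .111 .1 91.4;  python3 - <<'E'
from ov import *
im=arm.capture("side")[:,:,::-1];cv2.imwrite("pics/s1.png",cv2.resize(im[240:340,280:400],(720,600),interpolation=cv2.INTER_CUBIC))
E
```

```text
clock: 4.1
eef_pos: [0.4169, 0.3134, 0.1044]
eef_rot: [0.085, 0.996, 0.0, 0.001]
force: [0.9, -0.1, -1.6]
width: 0.0262
grip_force: 59.6
pos [0.4169 0.3134 0.1044] head 80.24 tilt 0.1 F [ 0.9 -0.1 -1.6] w 0.0262 gf 59.6 j [ 0.5   0.14  1.76 -0.    1.25 -0.9 ] t 4.1
turn tool z -11.2 shift mm [-232.1 -208.2    4.4]
```

View pics/s1.png

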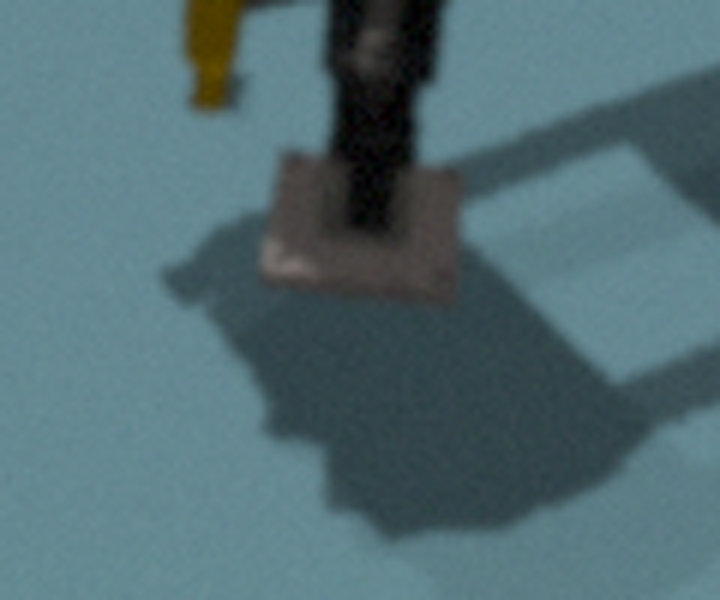

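The square module is held level by the can. I carry it above the nest.

```bash
python3 -m crank '[[[0,0,-0.025,0,0,-5.6,0.1],[0,0,0,0,0,-5.6,0.1],[-0.0228,-0.0208,0,0,0,0,0.1],[-0.0228,-0.0208,0,0,0,0,0.1],[-0.0228,-0.0208,0,0,0,0,0.1],[-0.0228,-0.0208,0,0,0,0,0.1],[-0.0228,-0.0208,0,0,0,0,0.1],[-0.0228,-0.0208,0,0,0,0,0.1],[-0.0228,-0.0208,0,0,0,0,0.1],[-0.0228,-0.0208,0,0,0,0,0.1],[-0.0228,-0.0208,0,0,0,0,0.1],[-0.0228,-0.0208,0,0,0,0,0.1],[0,0,0.03,0,0,0,0.1],[0,0,0.015,0,0,0,0.1],[0,0,0,0,0,0,0.1],[0,0,0,0,0,0,0.1]]]'; python3 go.py .650 .1113 .045 91.4;  python3 - <<'E'
from ov import *
im=np.ascontiguousarray(arm.capture("side")[:,:,::-1]);s=arm.observe();p=s["eef_pos"]
off=np.array([190,170]);big=cv2.resize(im[170:270,190:310],None,fx=6.6,fy=6.0*1.1,interpolation=cv2.INTER_CUBIC)
N=[.6436,.1111,np.radians(1.4)];M=[p[0],p[1],np.radians(1.4)]
draw(big,"side",N,box(.065,.065,.008),off,6.6,(0,0,255));draw(big,"side",N,box(.03,.0325,.018)+[.01,0,0],off,6.6,(0,255,0))
draw(big,"side",M,box(.03,.03,p[2]-.0265),off,6.6,(0,255,255));draw(big,"side",M,box(.03,.03,p[2]-.0345),off,6.6,(0,255,255))
cv2.imwrite("pics/s2.png",big[:600,:800])
E
```

```text
clock: 5.75
eef_pos: [0.6494, 0.1116, 0.0835]
eef_rot: [-0.013, 1.0, -0.0, -0.0]
force: [0.4, 0.4, -0.9]
width: 0.0265
grip_force: 59.5
pos [0.6494 0.1116 0.0835] head 91.48 tilt 0.05 F [ 0.4  0.4 -0.9] w 0.0265 gf 59.5 j [ 0.05  0.42  1.44 -0.    1.28 -1.54] t 5.75
turn tool z 0.1 shift mm [-0.6 -0.3 38.5]
```

View pics/s2.png

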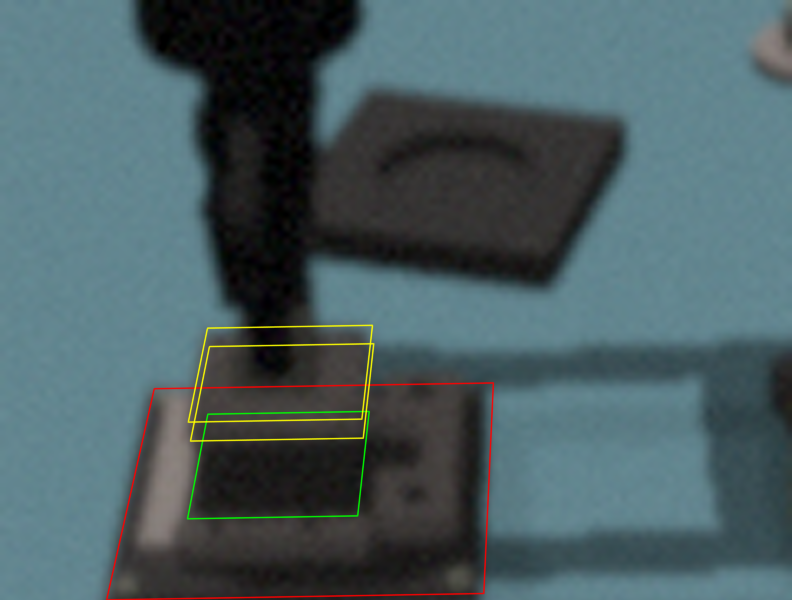

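The side view overlay agrees: nest outline on the nest, held plate at (285,380) within the predicted box. I lower it.

```bash
python3 -m crank '[[[0,0,0.015,0,0,0,0.1],[0,0,0.01,0,0,0,0.1],[0,0,0.005,0,0,0,0.1],[0,0,0.004,0,0,0,0.1],[0,0,0.003,0,0,0,0.1],[0,0,0,0,0,0,0.1],[0,0,0,0,0,0,0.1]]]'; python3 go.py .650 .1113 .043 91.4
```

```text
clock: 6.5
eef_pos: [0.65, 0.1111, 0.0467]
eef_rot: [-0.013, 1.0, -0.0, 0.0]
force: [-0.1, 0.4, -0.6]
width: 0.0261
grip_force: 59.5
pos [0.65   0.1111 0.0467] head 91.44 tilt 0.02 F [-0.1  0.4 -0.6] w 0.0261 gf 59.5 j [ 0.05  0.46  1.47 -0.    1.22 -1.54] t 6.5
turn tool z 0.0 shift mm [-0.   0.2  3.7]
```

```bash
python3 -m crank '[[[0,0,0.002,0,0,0,0.1],[0,0,0.0015,0,0,0,0.1],[0,0,0.001,0,0,0,0.1],[0,0,0,0,0,0,0.1],[0,0,0,0,0,0,0.1]]]'; python3 go.py .650 .1113 .043 91.4
```

```text
clock: 7.0
eef_pos: [0.6499, 0.111, 0.0429]
eef_rot: [-0.013, 1.0, -0.0, 0.0]
force: [-5.8, -0.9, 9.3]
width: 0.0265
grip_force: 60.8
pos [0.6499 0.111  0.0429] head 91.44 tilt 0.02 F [-5.8 -0.9  9.3] w 0.0265 gf 60.8 j [ 0.05  0.46  1.47 -0.    1.21 -1.54] t 7.0
turn tool z 0.0 shift mm [-0.1  0.3 -0.1]
```

```bash
python3 -m crank '[[[0,0,0,0,0,0,0.5],[0,0,0,0,0,0,0.6],[0,0,0,0,0,0,0.6],[0,0,0,0,0,0,0.6],[0,0,-0.01,0,0,0,0.6],[0,0,-0.03,0,0,0,0.6],[0,0,-0.04,0,0,0,0.6],[0,0,-0.04,0,0,0,0.6],[0,0,0,0,0,0,0.6]]]'; python3 go.py .438 .069 .16 21.2
```

```text
clock: 7.9
eef_pos: [0.6518, 0.1112, 0.169]
eef_rot: [-0.013, 1.0, 0.0, 0.005]
force: [0.0, 0.3, 0.0]
width: 0.0515
grip_force: 0.0
pos [0.6518 0.1112 0.169 ] head 91.45 tilt 0.52 F [0.  0.3 0. ] w 0.0515 gf 0.0 j [ 0.05  0.36  1.34 -0.    1.43 -1.54] t 7.9
turn tool z 70.2 shift mm [  37.9 -214.6    9. ]
```

```bash
cat > sp.py <<'E'
from ov import *
S=8
def hull(c,q,hx,hy,z0,z1,off):
    p=(proj(c,world(q,np.r_[box(hx,hy,z0),box(hx,hy,z1)]))-off+.5)*S-.5
    return cv2.convexHull(p.astype(np.float32)).reshape(-1,2)
ims={}
for c,o in(("top",(240,225)),("side",(300,195))):
    a=cv2.imread(f"pics/{c}0.png")[:,:,1][o[1]:o[1]+50,o[0]:o[0]+50]
    ims[c]=(np.array(o),cv2.resize(a,None,fx=S,fy=S,interpolation=cv2.INTER_CUBIC).astype(np.float32))
def score(c,q):
    o,im=ims[c];sh=[]
    for d in(-.002,0,.002):
        m=np.zeros(im.shape,np.uint8);cv2.fillConvexPoly(m,(hull(c,q,.010+d,.012+d,.030-d,.081+d,o)*16).round().astype(np.int32),1,shift=4);sh.append(m>0)
    return im[sh[2]&~sh[1]].mean()-im[sh[1]&~sh[0]].mean()
for cs in(("top",),("side",),("top","side")):
    best=[]
    for y0 in np.radians([21,111]):
        r=max((minimize(lambda q:-sum(score(c,q) for c in cs),[x,y,y0],method="Nelder-Mead",options=dict(initial_simplex=[[x,y,y0],[x+.004,y,y0],[x,y+.004,y0],[x,y,y0+.1]],xatol=1e-5)) for x in(.434,.440) for y in(.066,.072)),key=lambda r:-r.fun)
        print(cs,(r.x[:2]*1e3).round(1),np.degrees(r.x[2]).round(1),-r.fun)
E
python3 sp.py
```

```text
('top',) [437.7  65.3] 27.0 23.00918197631836
('top',) [436.4  65.1] 108.2 21.480262756347656
('side',) [438.7  65.1] 8.3 31.066944122314453
('side',) [438.9  64.7] 89.4 29.772647857666016
('top', 'side') [438.2  65.5] 15.8 51.94060134887695
('top', 'side') [436.8  64.8] 108.3 44.504032135009766
```

```bash
python3 -m crank '[[[0,0,0,0,0,7.8,0.6],[0,0,0,0,0,7.8,0.6],[0,0,0,0,0,7.8,0.6],[0,0,0,0,0,7.8,0.6],[0,0,0,0,0,7.8,0.6],[0,0,0,0,0,7.8,0.6],[0,0,0,0,0,7.8,0.6],[0,0,0,0,0,7.8,0.6],[0,0,0,0,0,7.8,0.6],[0.0043,-0.027,0,0,0,0,0.6],[0.0043,-0.027,0,0,0,0,0.6],[0.0043,-0.027,0,0,0,0,0.6],[0.0043,-0.027,0,0,0,0,0.6],[0.0043,-0.027,0,0,0,0,0.6],[0.0043,-0.027,0,0,0,0,0.6],[0.0043,-0.027,0,0,0,0,0.6],[0.0043,-0.027,0,0,0,0,0.6],[0,0,0,0,0,0,0.6]]]'; python3 go.py .438 .0655 .061 21.2
python3 - <<'E'
from ov import *
im=arm.capture("top");r=im[:,:,0]
q,f=fit(r,"top",.03,.03,.016,[.65,.111],1,[-.05,0.05]);print("module",(q[:2]*1e3).round(1),np.degrees(q[2]),f)
a=np.ascontiguousarray(im[:,:,::-1]);off=np.array([200,150]);b=cv2.resize(a[150:250,200:300],(600,600),interpolation=cv2.INTER_CUBIC)
draw(b,"top",q,box(.03,.03,.016),off,6,(0,0,255))
draw(b,"top",[.6436,.1111,np.radians(1.4)],box(.0335,.0325,.018)+[.0065,0,0],off,6,(0,255,0))
cv2.imwrite("pics/t3.png",b)
a=np.ascontiguousarray(arm.capture("side")[:,:,::-1]);cv2.imwrite("pics/s3.png",cv2.resize(a[160:280,200:360],(800,600),interpolation=cv2.INTER_CUBIC))
E
```

```text
clock: 9.7
eef_pos: [0.4339, 0.0646, 0.1625]
eef_rot: [0.565, 0.825, 0.0, 0.0]
force: [1.6, -0.3, 0.4]
width: 0.051
grip_force: 0.0
pos [0.4339 0.0646 0.1625] head 21.23 tilt 0.02 F [ 1.6 -0.3  0.4] w 0.051 gf 0.0 j [-0.03 -0.09  1.86 -0.    1.37 -0.4 ] t 9.7
turn tool z 0.0 shift mm [ -0.7   4.2 101.5]
module [651.3 110.4] 0.4481604835542407 104.48797607421875
```

View pics/t3.png

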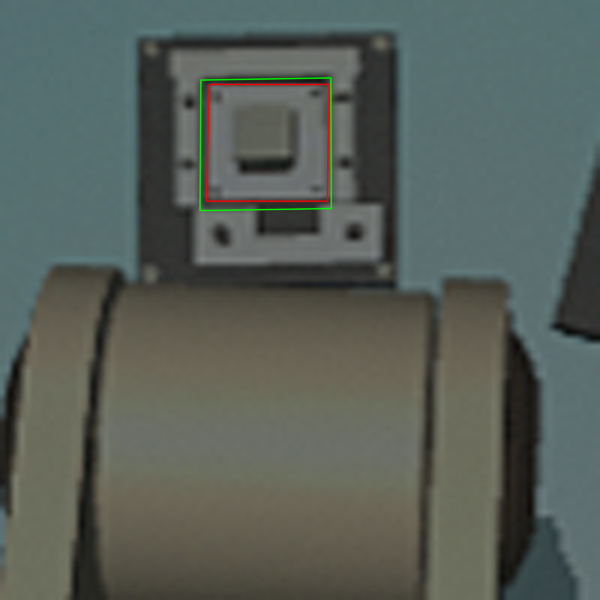

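View pics/s3.png

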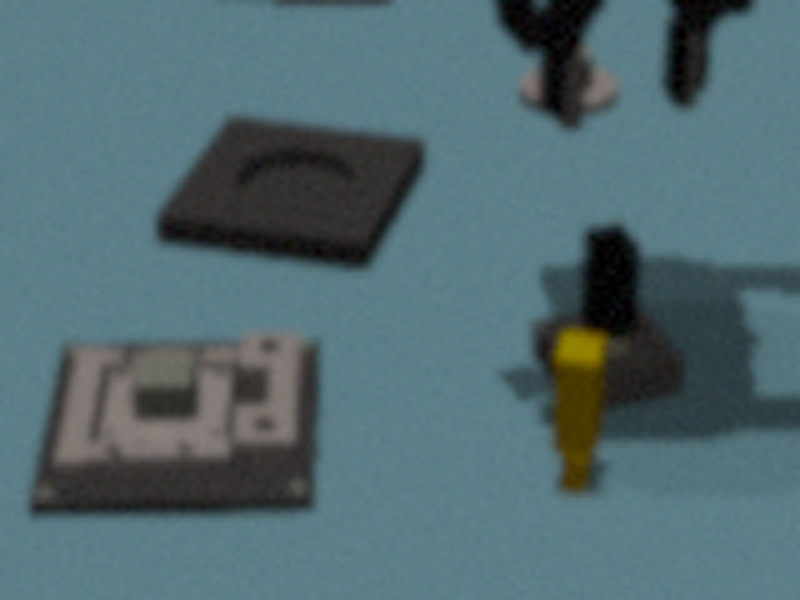

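The module sits flat in the recess at (268,142). The spacer stands at side crop (610,280), with the yellow one clear at (578,410). I descend and grip the spacer.

```bash
python3 -m crank '[[[-0.0007,0.004,0.01,0,0,0,0.6],[0,0,0.02,0,0,0,0.6],[0,0,0.03,0,0,0,0.6],[0,0,0.025,0,0,0,0.6],[0,0,0.016,0,0,0,0.6],[0,0,0,0,0,0,0.6],[0,0,0,0,0,0,0.2],[0,0,0,0,0,0,0],[0,0,0,0,0,0,0],[0,0,0,0,0,0,0],[0,0,0,0,0,0,0],[0,0,0,0,0,0,0]]]'; python3 go.py .438 .0655 .061 21.2
```

```text
clock: 11.0
eef_pos: [0.4404, 0.0656, 0.0617]
eef_rot: [0.565, 0.825, 0.0, 0.001]
force: [-2.2, -1.5, 7.3]
width: 0.0195
grip_force: 59.3
pos [0.4404 0.0656 0.0617] head 21.24 tilt 0.06 F [-2.2 -1.5  7.3] w 0.0195 gf 59.3 j [-0.03  0.03  1.97 -0.    1.14 -0.4 ] t 11.0
turn tool z 0.0 shift mm [ 0.8 -2.3  0.7]
```

```bash
python3 -m crank '[[[0,0,-0.01,0,0,0,0],[0,0,-0.03,0,0,0,0],[0,0,-0.04,0,0,0,0],[0,0,-0.025,0,0,6.6,0],[0,0,0,0,0,6.6,0],[0,0,0,0,0,6.6,0],[0,0,0,0,0,0,0]]]'; python3 go.py .6119 .0994 .13 1.4
```

```text
clock: 11.7
eef_pos: [0.4401, 0.0657, 0.1669]
eef_rot: [0.699, 0.715, 0.0, 0.0]
force: [-0.2, -0.4, -0.4]
width: 0.0193
grip_force: 58.7
pos [0.4401 0.0657 0.1669] head 1.31 tilt 0.06 F [-0.2 -0.4 -0.4] w 0.0193 gf 58.7 j [-0.03 -0.08  1.85  0.    1.37 -0.05] t 11.7
turn tool z -0.1 shift mm [ 29.4 172.5  36.9]
```

```bash
python3 -m crank '[[[0.0042,0.0246,0,0,0,0,0],[0.0042,0.0246,0,0,0,0,0],[0.0042,0.0246,0,0,0,0,0],[0.0042,0.0246,0,0,0,0,0],[0.0042,0.0246,0,0,0,0,0],[0.0042,0.0246,0,0,0,0,0],[0.0042,0.0246,0,0,0,0,0],[0,0,0.03,0,0,0,0],[0,0,0.027,0,0,0,0],[0,0,0,0,0,0,0],[0,0,0,0,0,0,0]]]'; python3 go.py .6119 .0994 .064 1.4
python3 - <<'E'
from ov import *
p=arm.observe()["eef_pos"];y=np.radians(1.4);N=[.6436,.1111,y]
a=np.ascontiguousarray(arm.capture("side")[:,:,::-1]);off=np.array([205,180]);b=cv2.resize(a[180:270,205:315],(770,630),interpolation=cv2.INTER_CUBIC)[:600]
q=[p[0],p[1],y];z=p[2]-.0557
draw(b,"side",q,box(.006,.012,z),off,7,(0,255,255));draw(b,"side",q,box(.006,.012,z+.022),off,7,(0,255,255))
draw(b,"side",N,box(.0075,.016,.018)+[-.0345,-.0109,0],off,7,(0,0,255));draw(b,"side",N,box(.0335,.0325,.018)+[.0065,0,0],off,7,(0,255,0))
cv2.imwrite("pics/s4.png",b)
E
```

```text
clock: 12.8
eef_pos: [0.6115, 0.0994, 0.1097]
eef_rot: [0.697, 0.717, -0.0, -0.0]
force: [-0.2, -0.1, 0.3]
width: 0.0194
grip_force: 58.8
pos [0.6115 0.0994 0.1097] head 1.56 tilt 0.02 F [-0.2 -0.1  0.3] w 0.0194 gf 58.8 j [ 0.04  0.32  1.51 -0.    1.3   0.01] t 12.8
turn tool z 0.2 shift mm [-0.   0.4 45.7]
```

View pics/s4.png

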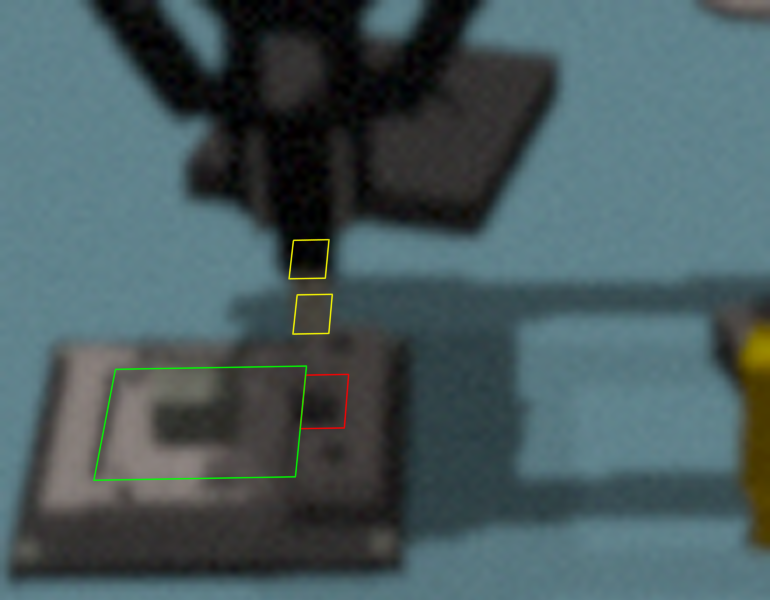

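The blade at (312,300) is as predicted and lines up with the notch at (320,405). I lower it with force checks.

```bash
python3 -m crank '[[[0,0,0.015,0,0,0,0],[0,0,0.012,0,0,0,0],[0,0,0.006,0,0,0,0],[0,0,0.003,0,0,0,0],[0,0,0.003,0,0,0,0],[0,0,0,0,0,0,0],[0,0,0,0,0,0,0]]]'; python3 go.py .6119 .0994 .064 1.4
```

```text
clock: 13.55
eef_pos: [0.6116, 0.0994, 0.0702]
eef_rot: [0.698, 0.716, 0.0, 0.0]
force: [0.4, 0.9, -0.7]
width: 0.0191
grip_force: 58.8
pos [0.6116 0.0994 0.0702] head 1.44 tilt 0.02 F [ 0.4  0.9 -0.7] w 0.0191 gf 58.8 j [ 0.04  0.36  1.55 -0.    1.23  0.01] t 13.55
turn tool z 0.0 shift mm [0.  0.3 6.2]
```

```bash
python3 -m crank '[[[0,0,0.003,0,0,0,0],[0,0,0.0025,0,0,0,0],[0,0,0,0,0,0,0],[0,0,0,0,0,0,0],[0,0,0,0,0,0,0],[0,0,0,0,0,0,0]]]'; python3 go.py .6119 .0994 .064 1.4
```

```text
clock: 14.15
eef_pos: [0.6115, 0.0994, 0.0646]
eef_rot: [0.698, 0.716, -0.0, 0.0]
force: [0.9, 0.8, -1.2]
width: 0.0196
grip_force: 58.8
pos [0.6115 0.0994 0.0646] head 1.44 tilt 0.01 F [ 0.9  0.8 -1.2] w 0.0196 gf 58.8 j [ 0.04  0.36  1.56 -0.    1.22  0.01] t 14.15
turn tool z 0.0 shift mm [-0.   0.4  0.6]
```

Down about 1 mm above the floor with no contact. Now I push sideways (+tool y).

```bash
python3 -m crank '[[[0,0.001,0,0,0,0,0],[0,0.001,0,0,0,0,0],[0,0.001,0,0,0,0,0],[0,0,0,0,0,0,0],[0,0,0,0,0,0,0],[0,0,0,0,0,0,0]]]'; python3 -m crank '[[[0,0.001,0,0,0,0,0],[0,0.001,0,0,0,0,0],[0,0,0,0,0,0,0],[0,0,0,0,0,0,0],[0,0,0,0,0,0,0]]]'; python3 go.py .6119 .0994 .064 1.4
```

```text
clock: 14.75
eef_pos: [0.6144, 0.0995, 0.0645]
eef_rot: [0.698, 0.716, -0.0, 0.0]
force: [0.1, -0.4, -0.4]
width: 0.0195
grip_force: 58.8
clock: 15.25
eef_pos: [0.6165, 0.0995, 0.0645]
eef_rot: [0.698, 0.716, -0.0, 0.0]
force: [-0.2, 0.1, -1.1]
width: 0.0194
grip_force: 58.7
pos [0.6165 0.0995 0.0645] head 1.44 tilt 0.0 F [-0.2  0.1 -1.1] w 0.0194 gf 58.7 j [ 0.04  0.37  1.55 -0.    1.22  0.01] t 15.25
turn tool z 0.0 shift mm [-0.  -4.6  0.5]
```

```bash
python3 -m crank '[[[0,0.001,0,0,0,0,0],[0,0.001,0,0,0,0,0],[0,0,0,0,0,0,0],[0,0,0,0,0,0,0],[0,0,0,0,0,0,0]]]'; python3 -m crank '[[[0,0.001,0,0,0,0,0],[0,0,0,0,0,0,0],[0,0,0,0,0,0,0],[0,0,0,0,0,0,0]]]'
```

```text
clock: 15.75
eef_pos: [0.6185, 0.0996, 0.0645]
eef_rot: [0.698, 0.716, 0.0, 0.0]
force: [0.7, 0.5, 0.5]
width: 0.0193
grip_force: 58.7
clock: 16.15
eef_pos: [0.6195, 0.0996, 0.0645]
eef_rot: [0.698, 0.716, -0.0, 0.0]
force: [-0.0, 0.2, -1.3]
width: 0.0194
grip_force: 58.7
```

```bash
python3 -m crank '[[[0,0.001,0,0,0,0,0],[0,0,0,0,0,0,0],[0,0,0,0,0,0,0],[0,0,0,0,0,0,0]]]'
python3 - <<'E'
from ov import *
y=np.radians(1.4);N=[.6436,.1111,y];p=arm.observe()["eef_pos"]
a=np.ascontiguousarray(arm.capture("side")[:,:,::-1]);off=np.array([205,190])
b=cv2.resize(a[190:265,205:305],(800,600),interpolation=cv2.INTER_CUBIC)
b=cv2.convertScaleAbs(b,alpha=1.5)
draw(b,"side",N,box(.03,.03,.016)+[.01,0,0],off,8,(0,255,0))
draw(b,"side",[p[0],p[1],y],box(.006,.012,.030),off,8,(0,255,255))
cv2.imwrite("pics/s5.png",b)
E
```

```text
clock: 16.55
eef_pos: [0.6202, 0.0996, 0.0644]
eef_rot: [0.698, 0.716, -0.0, -0.0]
force: [-5.8, -0.1, 2.0]
width: 0.0195
grip_force: 59.3
```

View pics/s5.png

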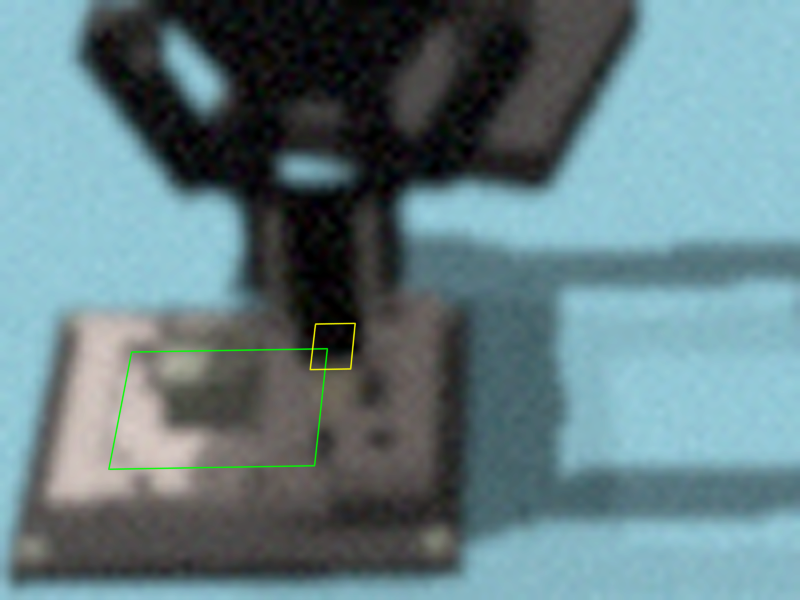

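```bash
python3 -m crank '[[[0,0.0003,0,0,0,0,0],[0,0.0003,0,0,0,0,0],[0,0,0,0,0,0,0],[0,0,0,0,0,0,0],[0,0,0,0,0,0,0],[0,0,0,0,0,0,0]]]'
python3 - <<'E'
from ov import *
im=arm.capture("top");y=np.radians(1.4);N=[.6436,.1111,y];a=np.ascontiguousarray(im[:,:,::-1]);off=np.array([205,145])
b=cv2.convertScaleAbs(cv2.resize(a[145:205,205:285],(800,600),interpolation=cv2.INTER_CUBIC),alpha=1.5)
draw(b,"top",N,box(.03,.03,.016)+[.01,0,0],off,10,(0,255,0))
cv2.imwrite("pics/t5.png",b)
E
```

```text
clock: 17.2
eef_pos: [0.6203, 0.0997, 0.0645]
eef_rot: [0.698, 0.716, -0.001, -0.001]
force: [-8.8, 0.2, 5.2]
width: 0.0197
grip_force: 59.9
```

View pics/t5.png

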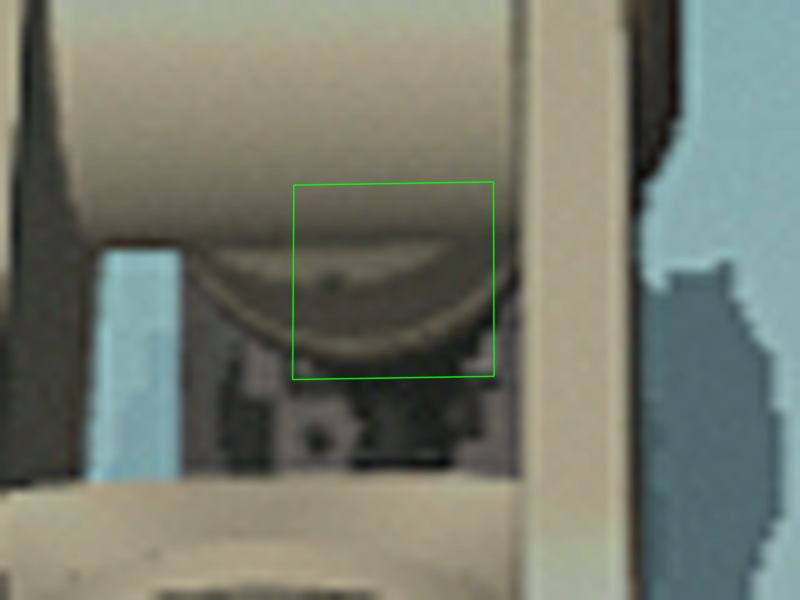

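The top view is blocked by the wrist. The force has risen to 8.8 N with no further motion, so the module is against the stop. I check the contact moment to see whether it sits square.

```bash
python3 -m crank '[[[0,0.0004,-0.0002,0,0,0,0],[0,0,0,0,0,0,0],[0,0,0,0,0,0,0],[0,0,0,0,0,0,0],[0,0,0,0,0,0,0]]]';python3 - <<'E'
from ov import *
s=arm.observe();print(s["force"].round(1),s["torque"].round(3),s["qvel"].round(4))
g=arm.capture("side")[:,:,0]
# can top in side view: coarse fit for yaw/position
for q0 in([.6536,.111],[.656,.110]):
    q,f=fit(g,"side",.014,.014,.036,q0,1,[-.06,0,.06]);print((q[:2]*1e3).round(1),np.degrees(q[2]).round(1),round(f,1))
E
```

```text
clock: 17.75
eef_pos: [0.6204, 0.0997, 0.0644]
eef_rot: [0.698, 0.716, -0.001, -0.001]
force: [-10.4, -0.1, 5.4]
width: 0.0195
grip_force: 60.1
[-10.4  -0.1   5.4] [-0.086  2.268  0.072] [ 0.0005 -0.0006  0.0017 -0.0007 -0.001  -0.0005]
[659.8 106.1] 29.7 21.8
[659.8 106.1] 29.5 21.8
```

```bash
python3 -c "
from plant import arm
print(arm.close_job())"
```

```text
the job is handed in; nothing more can be done
None
```

The job is handed in, with no verdict returned: the module is in the square nest and the spacer is gripped in the notch, pressing it against the stop wall with about 10 N; the wrist hid the final top view, so I judged it flush from the force rising with no further motion.

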